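# Re-clamp a board gently in a ratchet clamp

### The arm

A 6-joint arm with a two-finger parallel gripper is mounted at the origin on a cart in front of the work surface, level with it; the furniture and walls round the work are solid. World frame = base frame: x ahead of the robot, y to its left, z up, the work surface at z = 0. Lengths are in m, angles in rad, forces in N, time in s.
With the tool pointing down it reaches from about 0.3 to 0.775 m from the base axis. Payload 14.6 kg.
Tool frame: the origin (TCP) lies midway between the tips of the shut fingers; the grasp point (between the pads) lies 19 mm behind it (ctrl.tcp_to_grasp is the z of the grasp point in the tool frame, in m); z points along the fingers, y is the line along which they close (so a half turn about z gives the same grasp; the last joint's range is limited). The gripper opens to 94 mm and grips with 3 to 60 N. Pads are 16 mm wide; open, the fingers measure 119 mm over their backs; the gripper's body (75 mm by 177 mm) begins 78 mm behind the grasp point.
Start: joints at [-1.391, 0.3, 1.521, -0, 1.321, -0.067], TCP at [0.134, -0.533, 0.205] pointing down, gripper open.
Joint ranges: [-3.03, 3.03], [-0.79, 2.21], [0.23, 2.52], [-1.04, 4.18], [0, 3.07], [-2.55, 2.55]. Speed limits (rad/s): [2.22, 2.22, 2.57, 3.14, 3.14, 3.14].

### API

Orientations are given as [roll, pitch, yaw] about the fixed x, y, z axes, in that order (R = Rz(yaw) Ry(pitch) Rx(roll)).
In Python, from station import monitor, camera, ctrl gives the robot as it stands.
- The arm moves only by the tool apply_moves, never from a script. Its argument "plan" is one flat list of numbers, 4 for each row, row after row: the shift along the tool's x, y, z in mm, then the turn about the tool's z in rad. In form: [dx, dy, dz, spin, dx, dy, dz, spin, ...]. A call has 1 to 20 rows; each row shifts and turns the commanded pose from where the row before left it, along the tool's axes as they then stand; what a row does not reach is not made up. A row lasts 1/10 s, in which the tool goes at most 50 mm and 8.59 degrees, less where a joint would pass 70% of its speed; a pose out of reach is approached as far as the arm can. A call is refused whole if a number of a shift passes 50 or a number of a turn 0.15, either way. A call with a gripper value outside its range is refused whole. "hand" is the gripper command: -1 is shut, 1 is fully open, values between are in proportion, set as the call begins (left out, the last holds). The fingers move at their own pace and stop on an object; "squeeze" is the grip in N (left out, the last holds). Time passes only in rows, so rows that do not move let the fingers close. It gives the time, the measured TCP pose, the force, the opening and the grip force at its end, in the units of the state.
- monitor.get_obs(): the state, without advancing time (a new reading comes with each control period).
- camera(name): name is "side" or "top"; returns a dict with "image" (420x560x3 uint8, red, green, blue), "range_z" (420x560 float32, m along the optical axis (not along the pixel's ray), 0 where there is no reading), "mtx" (3x3 intrinsics, pixels), "rvec" (rotation vector, rad) and "tvec" (3), from world to camera coordinates, as OpenCV has them. Camera axes: x right, y down, z forward; pixel columns grow to the right and rows downward; lengths in m; the calibration is good to about 2 mm. A picture is of the moment at which its call begins.
- ctrl.hand_in(): hands the job in; it is judged then, once.
The state is a dict: "time_s": time; "qpos": joint angles; "joint_vel": joint speeds; "tau": joint torques, N m; "ee_pos": TCP position; "eef_rot": TCP orientation; "force": force on the tool from outside, world axes, zero at the start; "moment": the same for the moment, N m; "grip_width": finger opening in m; "grip_force": force on a finger pad.
Only numpy, scipy, OpenCV 4.12 (cv2) and the standard library are available. Lean on these libraries where they do the work, as an engineer would, in place of code of your own. Each camera call takes 0.05 s, during which the arm holds its last target. There are 200 camera calls.

### The job

The wood in the ratchet clamp on the bench is gripped far too hard. Free the pawl by throwing its ball-ended lever over, wind the T-knob right back to its stop, and throw the lever back so that the pawl drops into the teeth; then wind the knob forward, click by click, until the wood is snugly held with about 10 newtons, and leave the pawl holding it. Do not turn back against the pawl or force anything, keep the wood where it lies in the clamp, and leave the other things alone.

Things in the scene. Friction and masses are not known exactly. Their poses are not given: they have to be found in the camera images.
- clamp: grey clamp frame, fixed to the bench: base plate 320x190x12 mm (x -128..193, y -100..90 mm). Origin on the knob's upright axis at bench height; x points from knob to fence, z up. Ratchet wheel 92 mm wide, saw teeth on its upper face, tops at z 54 mm. The pawl's pivot bar lies along y at x -64, z 56 mm, from y 20 to -91 mm, on two posts
- wheel: ratchet wheel with stem and T-knob; origin as the frame's. Drives the jaw by a spring: past first touch of the wood each radian adds 28 N of grip, and the knob resists with 0.012 N m per N of grip, plus drag: 0.1 N m per rad/s and friction 0.02 to 0.07 N m (unwinding, a brake makes it 0.03 to 0.5, unknown). First touch is at an unknown angle (0.1 to 0.95 rad) and must be felt
- knob_grip (a point): centre of the T-knob's black bar, 120 mm over the bench on the wheel axis: 66 long (this point's x axis), 18 wide (y axis), 27 mm high (z 105 to 132 mm). Turns with the wheel. Nothing else within 70 mm of the axis is higher than 95 mm. While the hand holds the knob still, most of the friction fades from the torque that is felt
- knob_turn (a joint): turn of knob and wheel, rad; grows clockwise from above = tightening; 0 = fully unwound stop, bar along the frame's x axis. The pawl clicks in at every multiple of 0.2618 rad (15 degrees); a released knob falls back to the last click unless friction holds it. With the pawl free, the spring drives the knob part of the way back until the brake stops it; the rest is turned by hand
- pawl: steel pawl on its pivot bar: a 3 mm thick nose rests in the teeth at the wheel's -x side; at the bar's other end, at y -85 mm of the frame, stands a lever rod 8 mm thick, 60 mm long, with a ball at its end. Origin on the pivot, in line with the nose
- lever_ball (a point): centre of the black 20 mm ball on the pawl lever. In the frame: x -30, y -85, z 105 mm with the pawl in the teeth; x -100, z 104 mm with the pawl free; it swings over the top at x -64, z 116 mm, beyond which it falls over by its weight and stays. A push of 1 to 3 N moves it
- pawl_swing (a joint): swing of the pawl, rad: about 0 = nose down in the teeth (up to 0.15 on top of a tooth), 1.25 = thrown free against its stop; the balance point is near 0.65
- fence: the clamp's fixed fence with a wood facing, at the far end of the frame; origin at the foot of its face, 154 mm from the knob axis along the frame's x. The grip is the force between wood and fence
- offcut: the pine board held in the clamp, 64 x 140 x 38 mm, between sliding jaw and fence; origin at the centre of its underside, 64 mm side along the frame's x
- hex_key: black L-shaped hex key, 98 x 33 x 7 mm, lying on the base plate beside the housing; bystander
Not all that is in view belongs to the job. Leave any green look-alike of the offcut alone.

How it is judged:
By the outcome, as a careful person would: the job done as asked, in the order asked, and still so for the second after the job is handed in, with the robot touching nothing.
It also fails if it takes over 72 s, if anything falls off the work surface, if the arm or the gripper's body presses on something with over 40 N, if the wrist force passes 120 N, or if a joint passes its speed limit or range.

## Working session

There is one attempt and no reset: what is moved stays moved. The work goes in short steps, Python scripts to look and compute and a tool call to move; the robot and the scene stay as the last step left them, time stands still between calls to the robot, and variables do not carry over. Pictures are saved under pics/ and viewed, at most 10 in all, crops included, and the job is handed in when it is done.

Besides the shell and the picture viewer there is one more tool, called after "Emit:" as a command line: name --argument value ..., lists and objects as JSON in quotes. apply_moves: Moves the arm, as the interface text tells. Its arguments: {"type":"object","properties":{"plan":{"type":"array","items":{"type":"number"}},"hand":{"type":"number"},"squeeze":{"type":"number"}},"required":["plan"]}

```bash
mkdir -p pics
cat > h.py <<'E'
from station import monitor, camera, ctrl
import numpy as np, cv2
def cam(n):
    c=camera(n); R=cv2.Rodrigues(np.array(c['rvec'],float))[0]; c['R']=R; c['t']=np.array(c['tvec'],float).reshape(3); return c
def ray(c,u,v):
    d=np.linalg.inv(c['mtx'])@np.array([u,v,1.]); return -c['R'].T@c['t'], c['R'].T@d
def onz(c,u,v,z):
    o,d=ray(c,u,v); return o+d*(z-o[2])/d[2]
def pt(c,u,v):
    o,d=ray(c,u,v); return o+d*c['range_z'][int(v),int(u)]
E
python3 - <<'E'
from h import *
for n in("top","side"):
    c=cam(n); cv2.imwrite(f'pics/{n}1.png',c['image'][:,:,::-1]); print(n,ray(c,280,210)[0].round(3),ray(c,280,210)[1].round(3))
    np.savez(f'{n}1.npz',**c)
print(monitor.get_obs(),ctrl.tcp_to_grasp)
E
```

```text
top [ 0.451 -0.032  1.059] [ 0.079  0.033 -0.996]
side [0.244 0.718 0.514] [ 0.314 -0.839 -0.445]
{'time_s': 0.1, 'qpos': array([-1.39060984e+00,  3.00413442e-01,  1.52152488e+00, -1.56748597e-05,
        1.32071906e+00, -6.65896297e-02]), 'joint_vel': array([-0.0012123 , -0.00106246, -0.00107603, -0.00251545, -0.0004007 ,
       -0.00075408]), 'tau': array([ 2.07004960e-03, -5.32642722e+01, -3.53283191e+01,  7.09267915e-02,
        2.35034258e-02, -7.09016649e-05]), 'ee_pos': array([ 0.13430832, -0.53309747,  0.20494174]), 'eef_rot': array([-3.14052927e+00, -5.56984571e-05,  2.46779975e-01]), 'force': array([-0.58642202,  0.84910739,  0.43638527]), 'moment': array([-0.03208526,  0.02159582, -0.00773504]), 'grip_force': 0.0, 'grip_width': 0.09417210589479302} -0.0188
```

View pics/top1.png

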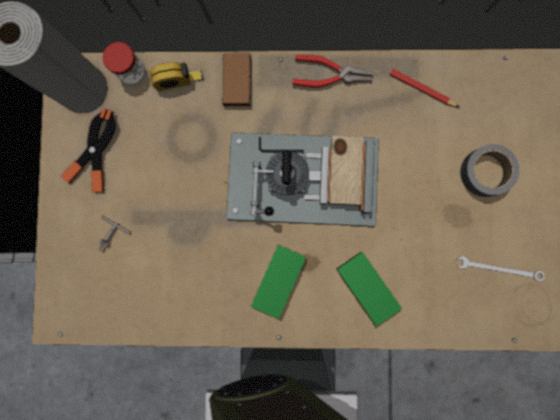

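View pics/side1.png

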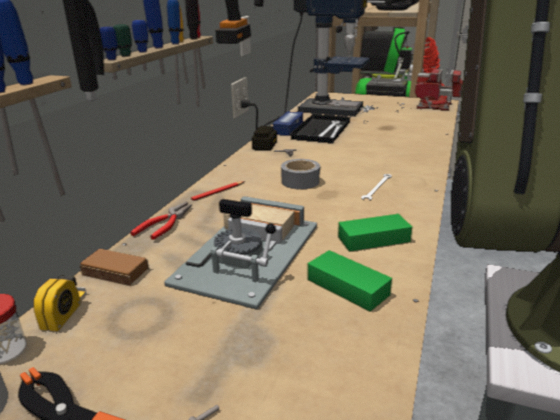

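The top view shows the clamp at about (305,180), knob bar at (287,167) and the lever ball at (269,211). The two green blocks at (280,282) and (368,288) are look-alikes; the pine board is at (347,170). Next, measure the frame and check an enlarged crop.

Run:
```python
from h import *
c=dict(np.load('top1.npz'));im=c['image']
cv2.imwrite('pics/top1c.png',cv2.resize(im[120:240,215:395,::-1],None,fx=4.4,fy=4.4,interpolation=cv2.INTER_CUBIC))
s=dict(np.load('side1.npz'))
cv2.imwrite('pics/side1c.png',cv2.resize(s['image'][185:310,160:330,::-1],None,fx=4.4,fy=4.4,interpolation=cv2.INTER_CUBIC))
# heights map
v,u=np.mgrid[0:420,0:560]
d=np.stack([u,v,np.ones_like(u)],-1)@np.linalg.inv(c['mtx']).T*c['range_z'][...,None]
P=(d-c['t'])@c['R']
np.save('P.npy',P)
roi=np.zeros((420,560),bool);roi[120:240,215:395]=1
hsv=cv2.cvtColor(im,cv2.COLOR_RGB2HSV).astype(int)
m=roi&(abs(P[...,2]-.012)<.005)&(hsv[...,1]<60)
cn=max(cv2.findContours(m.astype(np.uint8),cv2.RETR_EXTERNAL,2)[0],key=cv2.contourArea)
(b)=cv2.minAreaRect(cn);print(b,m.sum(),P[...,2][roi].max())
box=cv2.boxPoints(b)
W=np.array([onz(c,*p,.012) for p in box]);print(box.round(1),W.round(4),np.linalg.norm(np.diff(W,axis=0),axis=1))
k=roi&(P[...,2]>.108)&(P[...,2]<.15)&(im.max(-1)<60)
n,l,st,ce=cv2.connectedComponentsWithStats(k.astype(np.uint8))
for i in range(1,n):
  if st[i,4]>8: q=P[l==i];print(st[i],ce[i],q.mean(0).round(4),np.median(q[:,2]))
k=roi&(P[...,2]>.09)
n,l,st,ce=cv2.connectedComponentsWithStats(k.astype(np.uint8))
for i in range(1,n):
  if st[i,4]>8:
    q=P[l==i];print(st[i],ce[i],q.mean(0).round(4),q[:,2].min(),q[:,2].max(),cv2.minAreaRect((q[:,:2]*1000).astype(np.float32)))
```

```text
((301.9752197265625, 178.61900329589844), (149.5604248046875, 88.04959869384766), 2.290609836578369) 6989 1.0589942210641143
[[225.5 219.6]
 [229.  131.6]
 [378.5 137.6]
 [374.9 225.6]] [[ 0.5128  0.1191  0.012 ]
 [ 0.7041  0.1145  0.012 ]
 [ 0.6907 -0.2078  0.012 ]
 [ 0.5017 -0.1987  0.012 ]] [0.19142965 0.32259655 0.18921582]
[281 150  11  35 304] [286.01315789 166.58223684] [ 0.6077 -0.0123  0.1304] 0.13107116701415358
[264 207   9   8  58] [268.37931034 210.70689655] [0.5244 0.0216 0.1133] 0.11341055615996529
[280 150  12  35 335] [285.73731343 167.06865672] [ 0.6069 -0.0117  0.1296] 0.104542247952231 0.1373232600936079 ((607.89599609375, -10.759086608886719), (64.05510711669922, 21.576696395874023), 0.3654762804508209)
[260 206  14  10  92] [267.56521739 210.55434783] [0.5234 0.0221 0.1309] 0.09047204196087173 1.0589942210641143 ((495.0372619628906, -4.3502960205078125), (101.85502624511719, 20.91266632080078), 43.80244064331055)
```

View pics/top1c.png

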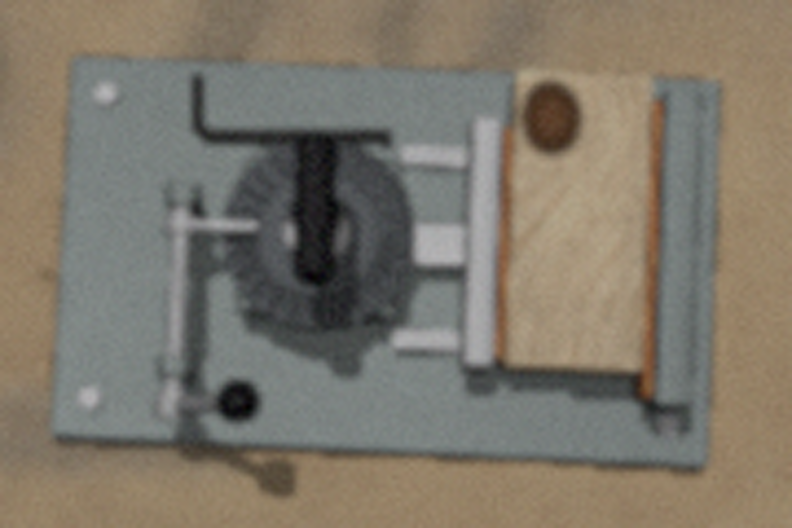

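View pics/side1c.png

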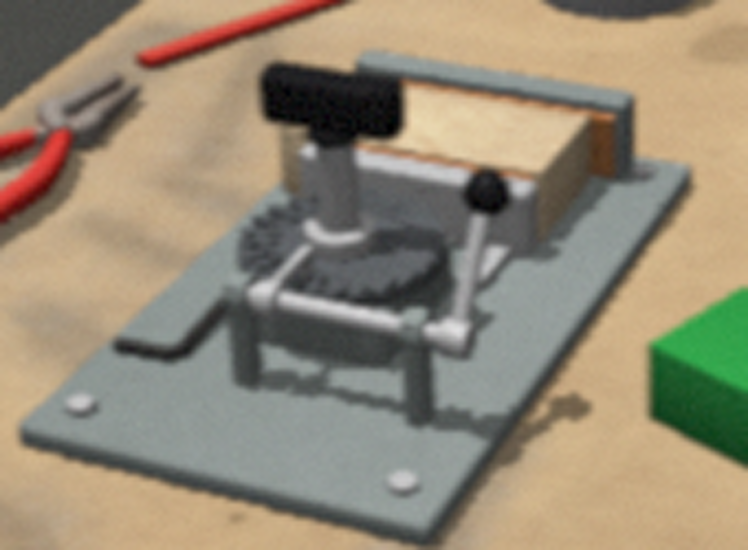

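The frame comes out at origin (0.6085, -0.0109) with its x axis at yaw -1.609. Measured knob bar (0.608, -0.011) and ball (0.524, 0.022) both fit this, and the plate sides measure 322 x 190 mm. The crop shows the black bar across at about 90° (click 6), the ball at (238,400) in the crop, and the pine offcut in the jaws. The offcut can't be confused with the green blocks. Next: move over, fingers shut.

Emit:
apply_moves --plan '[28,-23,0,0,28,-23,0,0,28,-23,0,0,28,-23,0,0,28,-23,0,0,28,-23,0,0,28,-23,0,0,28,-23,0,0,28,-23,0,0,28,-23,0,0,28,-23,0,0,28,-23,0,0,28,-23,0,0,28,-23,0,0,28,-23,0,0,28,-23,0,0,28,-23,0,0,28,-23,0,0]' --hand -1

```text
time_s: 1.9
ee_pos: [0.5225, -0.0073, 0.2052]
eef_rot: [-3.141, 0.0, 0.247]
force: [0.4, -1.3, 0.7]
grip_width: 0.0006
grip_force: 0.0
```

Emit:
apply_moves --plan '[0,0,0,-0.145,0,0,0,-0.145,0,0,0,-0.145,0,0,0,-0.145,0,0,0,-0.145,0,0,0,-0.145,0,0,0,-0.145,0,0,0,-0.145,0,0,0,-0.126,0,0,0,0]'

```text
time_s: 2.9
ee_pos: [0.5218, -0.0087, 0.2052]
eef_rot: [-3.141, -0.0, 1.535]
force: [-0.4, -0.2, -0.9]
grip_width: 0.0004
grip_force: 0.0
```

Emit:
apply_moves --plan '[0,1,20,0,0,1,20,0,0,1,20,0,0,0,20,0,0,0,15,0,0,0,12,0,0,0,0,0]'

```text
time_s: 3.6
ee_pos: [0.5242, -0.0088, 0.097]
eef_rot: [-3.139, -0.0, 1.531]
force: [1.0, 0.2, 0.5]
grip_width: 0.0004
grip_force: 0.0
```

Emit:
apply_moves --plan '[6,0,0,0,6,0,0,0,5,0,0,0,5,0,0,0,5,0,0,0,5,0,0,0,5,0,0,0,0,0,0,0]'

```text
time_s: 4.4
ee_pos: [0.5263, 0.0288, 0.0984]
eef_rot: [-3.141, -0.0, 1.533]
force: [0.2, -0.4, -0.5]
grip_width: 0.0007
grip_force: 0.0
```

Emit:
apply_moves --plan '[5,0,0,0,5,0,0,0,5,0,0,0,5,0,0,0,5,0,0,0,5,0,0,0,0,0,0,0,0,0,0,0,0,0,0,0]'

```text
time_s: 5.3
ee_pos: [0.5275, 0.058, 0.0984]
eef_rot: [-3.142, 0.0, 1.533]
force: [0.6, -0.9, -0.7]
grip_width: 0.0004
grip_force: 0.0
```

```bash
cat > look.py <<'E'
from h import *
import sys
def fr(p):
    a=-1.609; x=np.array([np.cos(a),np.sin(a)]);y=np.array([-x[1],x[0]]); d=p[...,:2]-np.array([.6085,-.0109]); return np.stack([d@x,d@y,p[...,2]],-1)*1000
for n in ("top","side"):
    c=cam(n); im=c['image']
    v,u=np.mgrid[0:420,0:560]
    P=(np.stack([u,v,np.ones_like(u)],-1)@np.linalg.inv(c['mtx']).T*c['range_z'][...,None]-c['t'])@c['R']
    F=fr(P); dark=im.max(-1)<70
    b=dark&(abs(F[...,1]+85)<16)&(F[...,0]>-125)&(F[...,0]<0)&(F[...,2]>85)&(F[...,2]<128)
    k=dark&(np.hypot(F[...,0],F[...,1])<42)&(F[...,2]>100)&(F[...,2]<140)
    if b.sum()>5: print(n,'ball',b.sum(),np.median(F[b],0).round(0))
    if k.sum()>20:
        q=F[k][:,:2]; e,V=np.linalg.eigh(np.cov(q.T)); t=-np.arctan2(V[1,1],V[0,1])%np.pi
        print(n,'knob',k.sum(),q.mean(0).round(0),'theta',t.round(3),e.round(0))
    if len(sys.argv)>1: cv2.imwrite(f'pics/{n}{sys.argv[1]}.png',cv2.resize(im[120:310,160:400,::-1],None,fx=3,fy=3))
print(monitor.get_obs()['time_s'],monitor.get_obs()['force'].round(1),monitor.get_obs()['moment'].round(2))
E
python3 look.py 2
```

```text
top knob 338 [ 1. -2.] theta 0.72 [ 29. 327.]
side ball 125 [-104.  -87.  107.]
side knob 444 [-6. -4.] theta 0.726 [  6. 293.]
5.4 [-0.1  0.5  0.4] [-0.07 -0.04 -0.  ]
```

View pics/side2.png

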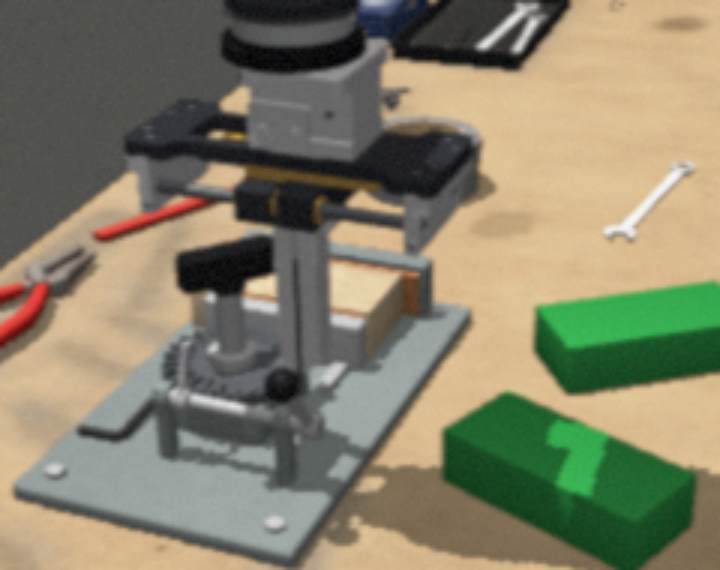

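The ball lies thrown over at frame x -104, z 107 and the knob sprang back to about 0.72 rad. Now to the knob.

Emit:
apply_moves --plan '[-5,0,25,0,-5,0,-45,0,0,0,-45,0,-16,21,0,0,-16,21,0,0,-12,21,0,0,-12,20,0,0,0,0,0,0.144,0,0,0,0.144,0,0,0,0.144,0,0,0,0.144,0,0,0,0.144,0,0,0,0]' --hand 0

```text
time_s: 6.7
ee_pos: [0.6079, -0.0112, 0.1634]
eef_rot: [-3.141, 0.0, 0.81]
force: [-0.2, -0.7, 0.5]
grip_width: 0.0471
grip_force: 0.0
```

Emit:
apply_moves --plan '[0,0,20,0,0,0,20,0,0,0,15,0,0,0,5,0,0,0,0,0]'

```text
time_s: 7.2
ee_pos: [0.6078, -0.0111, 0.1031]
eef_rot: [-3.141, 0.001, 0.814]
force: [0.9, -0.2, 0.5]
grip_width: 0.0469
grip_force: 0.0
```

Emit:
apply_moves --plan '[0,0,0,0,0,0,0,0,0,0,0,0,0,0,0,0,0,0,0,0]' --hand -1 --squeeze 30

```text
time_s: 7.7
ee_pos: [0.609, -0.0118, 0.1042]
eef_rot: [3.138, -0.001, 0.813]
force: [6.6, -4.7, -2.2]
grip_width: 0.0218
grip_force: 30.0
```

```bash
python3 look.py
```

```text
side ball 111 [-105.  -88.  108.]
side knob 280 [-8. -0.] theta 0.714 [ 29. 393.]
7.8 [ 6.4 -4.8 -1.1] [-0.93 -1.33  0.03]
```

Emit:
apply_moves --plan '[0,1,0,-0.03,0,0.6,0,-0.05,0,0,0,-0.05,0,0,0,-0.05,0,0,0,-0.05,0,0,0,-0.05,0,0,0,-0.05,0,0,0,-0.05,0,0,0,-0.05,0,0,0,-0.05,0,0,0,-0.05,0,0,0,0]'

```text
time_s: 9.0
ee_pos: [0.6092, -0.0119, 0.1041]
eef_rot: [3.141, -0.0, 1.344]
force: [-2.0, 2.4, 5.0]
grip_width: 0.022
grip_force: 30.0
```

```bash
python3 look.py
```

```text
side ball 111 [-105.  -88.  107.]
side knob 267 [-17.   0.] theta 3.028 [ 35. 138.]
9.1 [-3.4  1.7  5.9] [ 0.31  0.42 -0.14]
```

Emit:
apply_moves --plan '[0,0,0,-0.03,0,0,0,-0.03,0,0,0,-0.03,0,0,0,-0.03,0,0,0,-0.02,0,0,0,0,0,0,0,0]'

```text
time_s: 9.8
ee_pos: [0.6092, -0.012, 0.1041]
eef_rot: [3.141, -0.0, 1.481]
force: [-3.4, 1.2, 7.6]
grip_width: 0.022
grip_force: 30.0
```

```bash
python3 -c "
from h import *
o=monitor.get_obs();print(o['moment'].round(3),o['force'].round(1),o['eef_rot'])"
```

```text
[ 0.33   0.505 -0.162] [-3.4  1.2  7.6] [ 3.14109163e+00 -2.08429999e-04  1.48120010e+00]
```

Emit:
apply_moves --plan '[0,0,0,-0.02,0,0,0,-0.02,0,0,0,-0.015,0,0,0,0,0,0,0,0]'

```text
time_s: 10.3
ee_pos: [0.6092, -0.0119, 0.1041]
eef_rot: [3.141, -0.0, 1.536]
force: [-2.2, 2.5, 6.0]
grip_width: 0.0218
grip_force: 30.0
```

```bash
cat > m.py <<'E'
from h import *
o=monitor.get_obs();print(o['time_s'],o['moment'].round(3),o['force'].round(1),o['eef_rot'][2].round(4),o['ee_pos'].round(4))
E
python3 m.py
```

```text
10.3 [ 0.301  0.5   -0.156] [-2.2  2.5  6. ] 1.5362 [ 0.6092 -0.0119  0.1041]
```

Emit:
apply_moves --plan '[0,0,0,-0.015,0,0,0,-0.015,0,0,0,0]'

```text
time_s: 10.6
ee_pos: [0.6092, -0.012, 0.1041]
eef_rot: [3.141, -0.0, 1.567]
force: [-2.8, 1.6, 5.6]
grip_width: 0.0221
grip_force: 30.0
```

```bash
python3 m.py
```

```text
10.6 [ 0.304  0.463 -0.287] [-2.8  1.6  5.6] 1.5666 [ 0.6092 -0.012   0.1041]
```

Emit:
apply_moves --plan '[0,0,0,-0.015,0,0,0,-0.015,0,0,0,0]'

```text
time_s: 10.9
ee_pos: [0.6092, -0.0119, 0.1041]
eef_rot: [3.141, -0.0, 1.596]
force: [-3.0, 1.7, 7.0]
grip_width: 0.0222
grip_force: 30.0
```

```bash
python3 m.py
```

```text
10.9 [ 0.33   0.525 -0.444] [-3.   1.7  7. ] 1.5963 [ 0.6092 -0.0119  0.1041]
```

The torque rises steeply (0.15 → 0.44 N m over 0.06 rad), so this is the stop at about yaw 1.54. I'll relax, release, lift and look.

Emit:
apply_moves --plan '[0,0,0,0.03,0,0,0,0.015,0,0,0,0]'

```text
time_s: 11.2
ee_pos: [0.6092, -0.012, 0.1041]
eef_rot: [3.141, -0.0, 1.551]
force: [-2.3, 1.3, 6.3]
grip_width: 0.0221
grip_force: 30.0
```

Emit:
apply_moves --plan '[0,0,0,0,0,0,0,0,0,0,0,0,0,0,-15,0,0,0,-25,0,0,0,-30,0,34,-20,0,0,34,-20,0,0,34,-20,0,0,34,-21,0,0,0,0,0,0]' --hand 0

```text
time_s: 12.3
ee_pos: [0.529, 0.1285, 0.1749]
eef_rot: [3.141, -0.001, 1.556]
force: [-0.5, 0.5, 0.5]
grip_width: 0.0468
grip_force: 0.0
```

```bash
python3 look.py; python3 m.py
```

```text
top ball 68 [-98. -86. 110.]
top knob 344 [ 1. -1.] theta 0.07 [ 29. 325.]
side ball 107 [-105.  -88.  108.]
side knob 282 [-3. -7.] theta 0.068 [  8. 264.]
12.4 [ 0.5  0.  -0.5] [-0.02 -0.12  0.02]
12.4 [-0.022 -0.12   0.024] [ 0.5  0.  -0.5] 1.5541 [0.5307 0.1257 0.1746]
```

```bash
cat > kn.py <<'E'
from h import *
from look2 import fr
def est(c,dbg=None):
    im=c['image'];v,u=np.mgrid[0:420,0:560]
    P=(np.stack([u,v,np.ones_like(u)],-1)@np.linalg.inv(c['mtx']).T*c['range_z'][...,None]-c['t'])@c['R']
    F=fr(P); k=(im.max(-1)<70)&(np.hypot(F[...,0],F[...,1])<45)&(F[...,2]>100)&(F[...,2]<140)
    q=F[k][:,:2];e,V=np.linalg.eigh(np.cov(q.T))
    k2=k&(F[...,2]>126); uv=np.argwhere(k2)[:,::-1]
    w=np.array([onz(c,*p,.132) for p in uv]);q2=fr(w)[:,:2]
    r=cv2.minAreaRect(q2.astype(np.float32)); bp=cv2.boxPoints(r); ed=np.diff(np.vstack([bp,bp[:1]]),axis=0); l=ed[np.argmax(np.linalg.norm(ed,axis=1))]
    e2,V2=np.linalg.eigh(np.cov(q2.T))
    return [(-np.arctan2(a[1],a[0])%np.pi).round(3) for a in (V[:,1],l,V2[:,1])],r
E
sed -n '/^def fr/,/return/p' look.py | sed '1i import numpy as np' > look2.py
python3 - <<'E'
from kn import *
for n in('top','side'):
    print(n,est(dict(np.load(n+'1.npz'))))
    c=cam(n);print(n,est(c)); np.savez(n+'3.npz',**c)
    if n=='top':
        im=c['image'];cv2.imwrite('pics/top3c.png',cv2.resize(im[120:240,215:395,::-1],None,fx=4.4,fy=4.4,interpolation=cv2.INTER_CUBIC))
        hsv=cv2.cvtColor(im,cv2.COLOR_RGB2HSV).astype(int)
# fence facing / plate edge direction check from initial image: right edge & long edges by line fit
c=dict(np.load('top1.npz'));P=np.load('P.npy');im=c['image']
hsv=cv2.cvtColor(im,cv2.COLOR_RGB2HSV).astype(int)
m=(abs(P[...,2]-.012)<.006)&(hsv[...,1]<60);
for rows,cols in (((125,160),(235,325)),((200,235),(235,370))):
    pts=[]
    for u in range(*cols):
        vv=np.where(m[rows[0]:rows[1],u])[0]
        if len(vv): pts.append([u,rows[0]+(vv.min() if rows[0]<180 else vv.max())])
    w=np.array([onz(c,*p,.012)[:2] for p in pts],np.float32)
    l=cv2.fitLine(w,cv2.DIST_HUBER,0,.001,.001).ravel();print('edge yaw',np.arctan2(l[1],l[0])%np.pi-np.pi,l)
E
```

```text
top ([np.float64(1.544), np.float32(1.527), np.float64(1.552)], ((0.4494137763977051, -0.8468284606933594), (17.140438079833984, 63.513973236083984), 2.491729736328125))
top ([np.float64(0.067), np.float32(0.067), np.float64(0.065)], ((0.5287971496582031, -0.6892099380493164), (18.31627655029297, 63.75209426879883), 86.16964721679688))
side ([np.float64(1.515), np.float32(1.466), np.float64(1.528)], ((-8.84658432006836, -6.809909820556641), (22.752412796020508, 62.69759750366211), 6.018337249755859))
side ([np.float64(0.071), np.float32(0.07), np.float64(3.131)], ((-6.120973587036133, -5.468013763427734), (19.88543701171875, 58.571014404296875), 85.98396301269531))
edge yaw -1.6118567 [0.04104875 0.99915713 0.69883364 0.0230433 ]
edge yaw -1.6113824 [ 0.04057481  0.9991765   0.5086188  -0.04422149]
```

View pics/top3c.png

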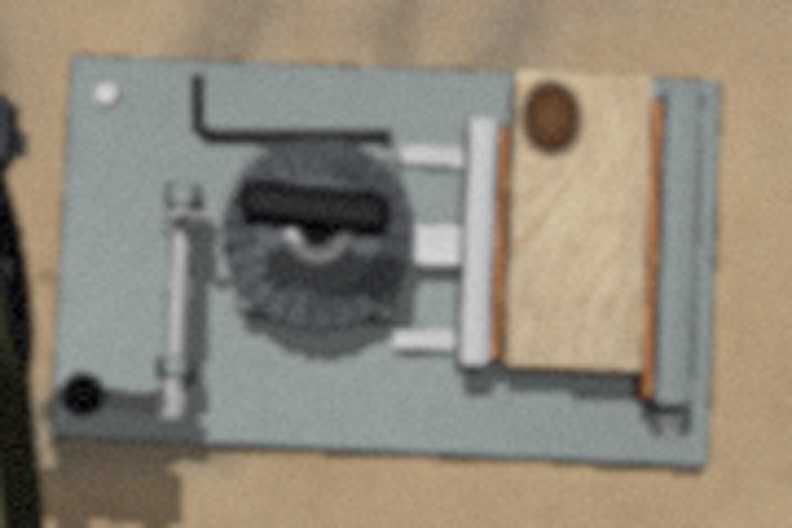

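The bar sits about 0.06–0.07 rad short of the stop, measured against the plate edge. The brake twisted it in the pads, so I'll regrip harder and finish unwinding.

Emit:
apply_moves --plan '[-34,20,0,0,-34,20,0,0,-34,20,0,0,-34,21,0,0,0,0,0,0.09,0,0,0,0,0,0,25,0,0,0,25,0,0,0,15,0,0,0,6,0,0,0,0,0]'

```text
time_s: 13.6
ee_pos: [0.609, -0.012, 0.1023]
eef_rot: [-3.141, 0.0, 1.464]
force: [-0.3, -0.1, 0.5]
grip_width: 0.0471
grip_force: 0.0
```

Emit:
apply_moves --plan '[0,0,0,0,0,0,0,0,0,0,0,0,0,0,0,0]' --hand -1 --squeeze 60

```text
time_s: 14.0
ee_pos: [0.6092, -0.0121, 0.1031]
eef_rot: [3.141, -0.0, 1.463]
force: [-0.9, 0.6, 2.9]
grip_width: 0.0218
grip_force: 60.0
```

```bash
python3 m.py
```

```text
14.0 [ 0.004  0.345 -0.101] [-0.9  0.6  2.9] 1.4629 [ 0.6092 -0.0121  0.1031]
```

Emit:
apply_moves --plan '[0,0,0,-0.02,0,0,0,-0.02,0,0,0,0,0,0,0,0]'

```text
time_s: 14.4
ee_pos: [0.6092, -0.0121, 0.1031]
eef_rot: [3.141, -0.0, 1.504]
force: [-2.6, -0.1, 5.6]
grip_width: 0.0214
grip_force: 60.0
```

```bash
python3 m.py
```

```text
14.4 [-0.012  0.423 -0.144] [-2.6 -0.1  5.6] 1.5038 [ 0.6092 -0.0121  0.1031]
```

Emit:
apply_moves --plan '[0,0,0,-0.02,0,0,0,-0.02,0,0,0,0,0,0,0,0]'

```text
time_s: 14.8
ee_pos: [0.6092, -0.0121, 0.1031]
eef_rot: [3.141, 0.0, 1.544]
force: [-2.3, -0.9, 6.2]
grip_width: 0.0211
grip_force: 60.0
```

```bash
python3 m.py
```

```text
14.8 [-0.005  0.493 -0.199] [-2.3 -0.9  6.2] 1.5437 [ 0.6092 -0.0121  0.1031]
```

Emit:
apply_moves --plan '[0,0,0,-0.02,0,0,0,-0.02,0,0,0,0,0,0,0,0]'

```text
time_s: 15.2
ee_pos: [0.6092, -0.0121, 0.1031]
eef_rot: [3.141, -0.0, 1.583]
force: [-2.5, -0.0, 6.3]
grip_width: 0.0207
grip_force: 60.0
```

```bash
python3 m.py
```

```text
15.2 [-0.018  0.464 -0.468] [-2.5 -0.   6.3] 1.5833 [ 0.6092 -0.0121  0.1031]
```

Emit:
apply_moves --plan '[0,0,0,-0.02,0,0,0,0,0,0,0,0]'

```text
time_s: 15.5
ee_pos: [0.6092, -0.0121, 0.1031]
eef_rot: [3.141, -0.0, 1.603]
force: [-3.2, 0.5, 6.5]
grip_width: 0.0207
grip_force: 60.0
```

```bash
python3 m.py
```

```text
15.5 [-0.023  0.5   -0.66 ] [-3.2  0.5  6.5] 1.603 [ 0.6092 -0.0121  0.1031]
```

Emit:
apply_moves --plan '[0,0,0,0.02,0,0,0,0.02,0,0,0,0]'

```text
time_s: 15.8
ee_pos: [0.6092, -0.0121, 0.103]
eef_rot: [3.141, -0.0, 1.563]
force: [-3.4, 0.5, 6.3]
grip_width: 0.0212
grip_force: 60.0
```

Emit:
apply_moves --plan '[0,0,0,0,0,0,0,0,0,0,0,0,0,0,-15,0,0,0,-25,0,0,0,-30,0,34,-20,0,0,34,-20,0,0,34,-20,0,0,34,-21,0,0,0,0,0,0]' --hand 0

```text
time_s: 16.9
ee_pos: [0.5276, 0.1277, 0.1739]
eef_rot: [3.141, -0.001, 1.567]
force: [-0.0, -0.6, 0.7]
grip_width: 0.0469
grip_force: 0.0
```

```bash
python3 m.py
python3 - <<'E'
from kn import *
for n in('top','side'): print(n,est(cam(n)))
E
```

```text
16.9 [-0.102 -0.104  0.016] [-0.  -0.6  0.7] 1.5665 [0.5276 0.1277 0.1739]
top ([np.float64(0.07), np.float32(0.067), np.float64(0.067)], ((0.5462207794189453, -0.4288520812988281), (17.391267776489258, 63.75204849243164), 86.17018127441406))
side ([np.float64(0.065), np.float32(0.111), np.float64(0.002)], ((-5.63331413269043, -6.456616401672363), (17.982276916503906, 57.516597747802734), 83.65311431884766))
```

The torque extrapolates to the stop at yaw 1.54 (θ=0), so relaxing before release probably dragged the bar forward. I'll regrip, press lightly on the stop and open without relaxing.

Emit:
apply_moves --plan '[-35,20,0,0,-35,20,0,0,-35,21,0,0,-35,21,0,0,0,0,0,0.1,0,0,0,0,0,0,25,0,0,0,25,0,0,0,15,0,0,0,6,0,0,0,0,0]'

```text
time_s: 18.1
ee_pos: [0.61, -0.0161, 0.1014]
eef_rot: [-3.141, 0.0, 1.464]
force: [-0.4, -0.1, -0.1]
grip_width: 0.0469
grip_force: 0.0
```

Emit:
apply_moves --plan '[0,0,0,0,0,0,0,0,0,0,0,0,0,0,0,0]' --hand -1 --squeeze 60

```text
time_s: 18.5
ee_pos: [0.609, -0.0159, 0.102]
eef_rot: [-3.139, 0.0, 1.463]
force: [-11.0, 1.2, 7.5]
grip_width: 0.0215
grip_force: 60.0
```

```bash
python3 m.py
```

```text
18.5 [0.147 2.314 0.031] [-11.    1.2   7.5] 1.4631 [ 0.609  -0.0159  0.102 ]
```

Emit:
apply_moves --plan '[0,0,0,-0.02,0,0,0,-0.02,0,0,0,-0.02,0,0,0,-0.02,0,0,0,-0.02,0,0,0,0,0,0,0,0,0,0,0,0]'

```text
time_s: 19.3
ee_pos: [0.6093, -0.016, 0.1021]
eef_rot: [-3.14, -0.0, 1.563]
force: [-8.7, 0.8, 6.7]
grip_width: 0.0217
grip_force: 60.0
```

```bash
python3 m.py
```

```text
19.3 [ 0.132  1.772 -0.215] [-8.7  0.8  6.7] 1.5627 [ 0.6093 -0.016   0.1021]
```

Emit:
apply_moves --plan '[2,-0.7,0,-0.02,1.5,-0.5,0,-0.01,0,0,0,0,0,0,0,0]'

```text
time_s: 19.7
ee_pos: [0.6092, -0.0154, 0.1022]
eef_rot: [3.14, 0.004, 1.591]
force: [0.7, -17.4, 1.5]
grip_width: 0.0216
grip_force: 60.0
```

```bash
python3 m.py
```

```text
19.7 [-3.501  0.023 -0.496] [  0.7 -17.4   1.5] 1.5913 [ 0.6092 -0.0154  0.1022]
```

Emit:
apply_moves --plan '[-3,0,0,0,0,0,0,0,0,0,0,0,0,0,0,0,0,0,0,0,0,0,-15,0,0,0,-25,0,0,0,-30,0,35,-20,0,0,35,-20,0,0,35,-20,0,0,35,-20,0,0,0,0,0,0]' --hand 0

```text
time_s: 21.0
ee_pos: [0.5242, 0.1258, 0.1729]
eef_rot: [3.141, -0.001, 1.596]
force: [-0.4, -0.4, -0.4]
grip_width: 0.0466
grip_force: 0.0
```

```bash
python3 m.py
python3 - <<'E'
from kn import *
for n in('top','side'): c=cam(n); print(n,est(c)); np.savez(n+'4.npz',**c)
E
```

```text
21.0 [-0.057 -0.097  0.023] [-0.4 -0.4 -0.4] 1.5965 [0.5242 0.1258 0.1729]
top ([np.float64(0.037), np.float32(0.038), np.float64(0.032)], ((0.49553680419921875, -0.635075569152832), (17.712350845336914, 63.5849723815918), 87.84133911132812))
side ([np.float64(0.003), np.float32(3.103), np.float64(3.048)], ((-3.941610336303711, -5.498570442199707), (53.3825798034668, 17.852413177490234), 2.2349259853363037))
```

Bar now reads about 0.0–0.04 rad and is pressed to its stop. Now the lever back.

Emit:
apply_moves --plan '[0,2,0,0,0,2,0,0,0,0,0,0,0,0,15,0,0,0,20,0,0,0,20,0,0,0,20,0,0,0,0,0]' --hand -1 --squeeze 30

```text
time_s: 21.9
ee_pos: [0.5288, 0.122, 0.0941]
eef_rot: [-3.137, 0.001, 1.592]
force: [-0.9, -0.5, 0.1]
grip_width: 0.0007
grip_force: 0.0
```

Emit:
apply_moves --plan '[-7,0,0,0,-5,0,0,0,-5,0,0,0,-5,0,0,0,-5,0,0,0,-5,0,0,0,-5,0,0,0,-5,0,0,0,-5,0,0,0,-5,0,0,0,-5,0,0,0,-5,0,0,0,-3,0,0,0,0,0,0,0,0,0,0,0,0,0,0,0]'

```text
time_s: 23.5
ee_pos: [0.5313, 0.0579, 0.0965]
eef_rot: [3.142, -0.0, 1.593]
force: [0.2, 0.2, -0.2]
grip_width: 0.0005
grip_force: 0.0
```

```bash
python3 look.py
```

```text
top knob 328 [ 2. -1.] theta 0.061 [ 30. 293.]
side ball 79 [-37. -88. 109.]
side knob 333 [-8. -6.] theta 0.09 [ 10. 336.]
23.6 [-0.8 -1.1  0.9] [-0.06 -0.08 -0.04]
```

Emit:
apply_moves --plan '[0,0,-25,0,0,0,-25,0,0,0,-25,0,-18,19,0,0,-18,19,0,0,-18,19,0,0,-18,19,0,0,0,0,0,0.093,0,0,0,0]' --hand 0

```text
time_s: 24.5
ee_pos: [0.609, -0.0129, 0.171]
eef_rot: [-3.141, -0.0, 1.498]
force: [-0.4, 0.8, 0.2]
grip_width: 0.047
grip_force: 0.0
```

```bash
cat > avg.py <<'E'
from h import *
L=[]
for i in range(6):
    camera('side'); o=monitor.get_obs(); L.append(np.r_[o['moment'],o['force'],o['eef_rot'][2],o['ee_pos']])
L=np.array(L);print(o['time_s'],'M',L.mean(0)[:3].round(4),'sd',L.std(0)[2].round(4),'F',L.mean(0)[3:6].round(1),'yaw',L[:,6].mean().round(4),'th',(1.533-L[:,6].mean()).round(3),L[-1,7:].round(4),o['grip_width'].round(4))
E
python3 avg.py
```

```text
Traceback (most recent call last):
  File "avg.py", line 5, in <module>
    L=np.array(L);print(o['time_s'],'M',L.mean(0)[:3].round(4),'sd',L.std(0)[2].round(4),'F',L.mean(0)[3:6].round(1),'yaw',L[:,6].mean().round(4),'th',(1.533-L[:,6].mean()).round(3),L[-1,7:].round(4),o['grip_width'].round(4))
                                                                                                                                                                                                        ^^^^^^^^^^^^^^^^^^^^^
AttributeError: 'float' object has no attribute 'round'
```

Emit:
apply_moves --plan '[0,0,25,0,0,0,25,0,1,0,14,0,0,0,4,0,0,0,0,0]'

```text
time_s: 25.3
ee_pos: [0.609, -0.0115, 0.1037]
eef_rot: [-3.142, -0.0, 1.5]
force: [-0.6, 0.4, 0.4]
grip_width: 0.0469
grip_force: 0.0
```

Emit:
apply_moves --plan '[0,0,0,0,0,0,0,0,0,0,0,0,0,0,0,0]' --hand -1 --squeeze 60

```text
time_s: 25.7
ee_pos: [0.6092, -0.0116, 0.1041]
eef_rot: [3.14, 0.0, 1.5]
force: [0.4, 0.6, 3.0]
grip_width: 0.0211
grip_force: 60.0
```

```bash
sed -i "s/o\['grip_width'\].round(4)/o['grip_width']/" avg.py; python3 avg.py
```

```text
26.0 M [-0.0434 -0.0712  0.001 ] sd 0.0298 F [-0.2  0.1  5.2] yaw 1.4998 th 0.033 [ 0.6092 -0.0116  0.104 ] 0.020649335270962025
```

Emit:
apply_moves --plan '[0,0,0,0.035,0,0,0,0.035,0,0,0,0.035,0,0,0,0,0,0,0,0]'

```text
time_s: 26.5
ee_pos: [0.6093, -0.0117, 0.104]
eef_rot: [3.141, -0.0, 1.395]
force: [0.5, -0.8, 5.2]
grip_width: 0.0206
grip_force: 60.0
```

```bash
python3 avg.py
```

```text
26.8 M [-0.0523 -0.1045  0.0035] sd 0.0305 F [ 0.  -0.1  5.8] yaw 1.3948 th 0.138 [ 0.6092 -0.0116  0.104 ] 0.020466799706092383
```

Emit:
apply_moves --plan '[0,0,0,0.044,0,0,0,0.044,0,0,0,0.044,0,0,0,0.044,0,0,0,0.044,0,0,0,0.042,0,0,0,0,0,0,0,0]'

```text
time_s: 27.6
ee_pos: [0.6093, -0.0117, 0.104]
eef_rot: [3.14, -0.0, 1.133]
force: [1.2, 0.1, 4.9]
grip_width: 0.0207
grip_force: 60.0
```

```bash
sed -i 's/range(6)/range(10)/' avg.py; python3 avg.py
```

```text
28.1 M [-0.0931 -0.1838  0.0545] sd 0.0209 F [ 0.8 -0.2  5.2] yaw 1.1329 th 0.4 [ 0.6093 -0.0117  0.104 ] 0.020709022840367512
```

Emit:
apply_moves --plan '[0,0,0,0.044,0,0,0,0.044,0,0,0,0.044,0,0,0,0.044,0,0,0,0.044,0,0,0,0.042,0,0,0,0,0,0,0,0]'

```text
time_s: 28.9
ee_pos: [0.6094, -0.0117, 0.104]
eef_rot: [3.14, -0.001, 0.871]
force: [1.3, -0.3, 4.9]
grip_width: 0.0206
grip_force: 60.0
```

```bash
python3 avg.py
```

```text
29.4 M [-0.1694 -0.2831  0.1216] sd 0.0221 F [ 1.1 -0.8  5.4] yaw 0.8717 th 0.661 [ 0.6094 -0.0117  0.104 ] 0.02058674798460502
```

```bash
sed -i 's/range(10)/range(30)/' avg.py; python3 avg.py
```

```text
30.9 M [-0.1534 -0.2777  0.1344] sd 0.0304 F [ 1.3 -0.7  5.4] yaw 0.8717 th 0.661 [ 0.6094 -0.0117  0.104 ] 0.020810341199193436
```

Emit:
apply_moves --plan '[0,0,0,0.03,0,0,0,0.03,0,0,0,0,0,0,0,0,0,0,0,0]'

```text
time_s: 31.4
ee_pos: [0.6094, -0.0117, 0.104]
eef_rot: [3.14, -0.001, 0.812]
force: [2.0, -0.7, 4.7]
grip_width: 0.0209
grip_force: 60.0
```

```bash
sed -i 's/range(30)/range(24)/' avg.py; python3 avg.py
```

```text
32.6 M [-0.1714 -0.3026  0.1632] sd 0.0303 F [ 1.5 -0.8  5.2] yaw 0.8117 th 0.721 [ 0.6094 -0.0117  0.104 ] 0.02090618831461325
```

Grip is about 11 N at 0.66 rad and first touch about 0.26–0.28, so click 2 (0.524 rad) gives about 7 N and click 3 about 14 N. I'll release and see where the knob settles.

Emit:
apply_moves --plan '[0,0,0,0,0,0,0,0,0,0,0,0,0,0,0,0,0,0,-15,0,0,0,-25,0,0,0,-30,0,-35,35,0,0,-35,35,0,0,-35,35,0,0,0,0,0,0]' --hand 0

```text
time_s: 33.7
ee_pos: [0.6122, -0.1654, 0.1744]
eef_rot: [3.14, 0.0, 0.806]
force: [0.4, 1.0, -0.5]
grip_width: 0.0472
grip_force: 0.0
```

```bash
python3 m.py
python3 - <<'E'
from kn import *
for n in('top','side'): c=cam(n); print(n,est(c)); np.savez(n+'5.npz',**c)
c=cam('top');cv2.imwrite('pics/top5c.png',cv2.resize(c['image'][120:240,215:395,::-1],None,fx=4.4,fy=4.4,interpolation=cv2.INTER_CUBIC))
E
```

```text
33.7 [ 0.016 -0.024  0.004] [ 0.4  1.  -0.5] 0.8057 [ 0.6122 -0.1654  0.1744]
top ([np.float64(0.638), np.float32(0.63), np.float64(0.637)], ((1.4952392578125, -1.423431396484375), (18.13684844970703, 63.11208724975586), 53.88007736206055))
side ([np.float64(0.649), np.float32(0.637), np.float64(0.602)], ((-9.291289329528809, -5.859954833984375), (20.284889221191406, 63.9142951965332), 53.522518157958984))
```

View pics/top5c.png

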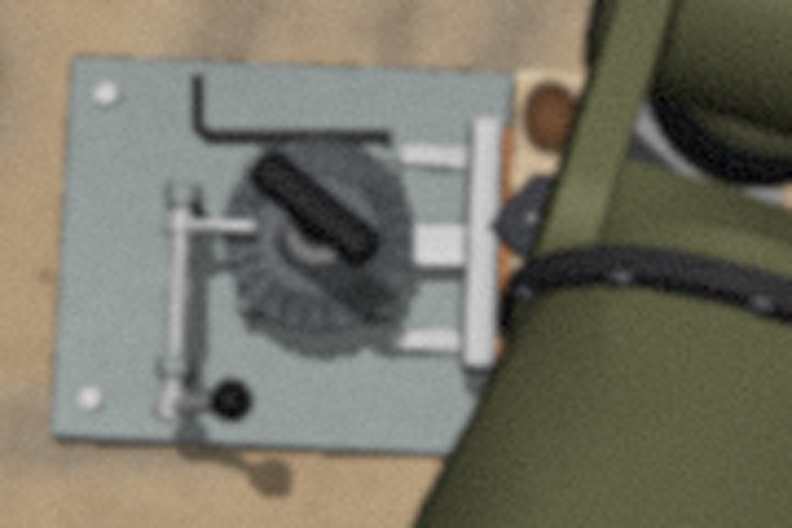

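The bar rests at about 0.637 rad, roughly 10 N. The pawl nose is down in the teeth with the ball at (230,400) in the crop, and the gripper is clear. I'll wait a second to check it stays put.

Emit:
apply_moves --plan '[0,0,-20,0,0,0,-20,0,0,0,0,0,0,0,0,0,0,0,0,0,0,0,0,0,0,0,0,0,0,0,0,0,0,0,0,0,0,0,0,0,0,0,0,0,0,0,0,0,0,0,0,0,0,0,0,0,0,0,0,0]'

```text
time_s: 35.35
ee_pos: [0.6127, -0.1601, 0.2135]
eef_rot: [-3.142, -0.0, 0.811]
force: [0.7, 0.0, 0.1]
grip_width: 0.0468
grip_force: 0.0
```

```bash
python3 look.py
python3 - <<'E'
from kn import *
for n in('top','side'): print(n,est(cam(n))[0])
E
```

```text
top ball 59 [-32. -86. 115.]
top knob 338 [ 1. -2.] theta 0.64 [ 29. 320.]
side ball 79 [-39. -88. 110.]
side knob 444 [-6. -4.] theta 0.648 [  6. 307.]
35.45 [-0.7 -0.5 -0.1] [-0.   -0.02 -0.01]
top [np.float64(0.637), np.float32(0.638), np.float64(0.641)]
side [np.float64(0.656), np.float32(0.637), np.float64(0.626)]
```

```bash
python3 -c "
from station import ctrl
print(ctrl.hand_in())"
```

```text
the job is handed in; nothing more can be done
None
```

I handed the job in with the wood gripped at an estimated 10 N, but friction is holding the knob between clicks 2 and 3 rather than the pawl bearing the load. The pawl is down in the teeth, and if the friction gives way the knob should drop to click 2, about 7 N. The knob was wound back until it pressed on its stop; after release it read about 0.0–0.04 rad, then about 0.06–0.09 rad once the lever was thrown back.

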